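Recover a spanner lost behind the arc chutes of a contactor

ROBOT

A 6-joint arm with a two-finger parallel gripper is mounted at the origin on the work surface. World frame = base frame: x ahead of the robot, y to its left, z up, the work surface at z = 0. Lengths are in m, angles in rad, forces in N, time in s.
With the tool pointing down it reaches from about 0.35 to 0.975 m from the base axis. Payload 4.9 kg.
Tool frame: the origin (TCP) lies on the centre line of the jaws, within the pads' length; the fingertips stand ctrl.tcp_to_tips ahead of it and the grasp point (between the pads) lies 3 mm ahead of it (ctrl.tcp_to_tips is the distance from the TCP to the fingertips, in m); z points along the fingers, y is the direction in which the jaws open and shut (so a half turn about z gives the same grasp; the last joint's range is limited). The gripper opens to 85 mm and grips with 20 to 120 N. Pads are 22 mm wide; open, the fingers measure 114 mm over their backs; the gripper's body (76 mm by 85 mm) begins 54 mm behind the grasp point. The pads swing forward as they close: fully open they stand 13 mm farther back than shut.
Start: joints at [1.194, 0.053, 1.613, -0, 1.476, -0.119], TCP at [0.159, 0.604, 0.253] pointing down, gripper open.
Joint ranges: [-3.01, 3.01], [-1.01, 2.22], [0.06, 2.58], [-1.02, 4.17], [0.09, 2.62], [-3.14, 3.14]. Speed limits (rad/s): [2.57, 2.57, 3.14, 3.14, 3.14, 3.14].

INTERFACE

Orientations are given as a rotation vector (axis times angle).
In Python, from station import ctrl, vision gives the robot as it stands.
- The arm moves only by the tool jog_arm, never from a script. Its argument "deltas" is a list of rows, each a list of 7 numbers: the turn, a rotation vector about the tool's x, y, z in rad, then the shift along the tool's x, y, z in cm, then the opening, from 0 (shut) to 1 (fully open). A call has 1 to 12 rows; each row shifts and turns the commanded pose from where the row before left it, along the tool's axes as they then stand; what a row does not reach is not made up. A row lasts 1/12 s, in which the tool goes at most 41.7 mm and 7.16 degrees, less where a joint would pass 70% of its speed; a pose out of reach is approached as far as the arm can. A call with a gripper value outside its range is refused whole. The fingers move at their own pace and stop on an object; "grip_force" is the grip in N (left out, the last holds). Time passes only in rows, so rows that do not move let the fingers close. It gives the time, the measured TCP pose, the force and the opening at its end, in the units of the state.
- ctrl.get_obs(): the state, without advancing time (a new reading comes with each control period).
- vision.get_image(name): name is "side" or "top"; returns (picture, depth): 420x560x3 uint8, red, green, blue; 420x560 float32, m along the optical axis (not along the pixel's ray), 0 where there is no reading.
- vision.calibration(name): a dict with "fx", "fy", "cx", "cy" (pixels), "rvec" (rotation vector, rad) and "tvec" (3), from world to camera coordinates, as OpenCV has them. Camera axes: x right, y down, z forward; pixel columns grow to the right and rows downward; lengths in m; the calibration is good to about 2 mm. A picture is of the moment at which its call begins. calibration takes no time and is no camera call.
- ctrl.finish_job(): hands the job in, once; it reports no verdict.
The state is a dict: "t": time; "q": joint angles; "dq": joint speeds; "effort": joint torques, N m; "tool_pos": TCP position; "tool_rot": TCP orientation; "contact_force": force on the tool from outside, world axes, zero at the start; "wrist_torque": the same for the moment, N m; "opening": finger opening in m.
Only numpy, scipy, OpenCV 4.12 (cv2) and the standard library are available. Lean on these libraries where they do the work, as an engineer would, in place of code of your own. Each camera call takes 0.05 s, during which the arm holds its last target. There are 200 camera calls.

TASK

A spanner has been dropped behind the three arc chutes of the contactor. Lift the chutes off their poles and stand all three upright on the rubber mat, then take the spanner out and lay it flat in the steel tray, and only then refit every chute squarely on the pole of its own colour, fully down over the contact. Set the brittle chutes down gently rather than letting them drop or tip over, and leave the spray can standing where it is.

Things in the scene. Friction and masses are not known exactly. Their poses are not given: they have to be found in the camera images.
- chute_red: Arc chute, red end plates: upright white box with steel splitter plates, 120 (own x) x 40 (own y) x 110 mm high, 0.45 kg, brittle; same after half a turn. Origin: centre of underside. Lowest 28 mm: hollow throat, outside 54 x 38, inside 46 x 30 mm, open below, on whose rim it stands steadily; above, the 40 mm width may be gripped anywhere.
- chute_yellow: Arc chute, yellow end plates: upright white box with steel splitter plates, 120 (own x) x 40 (own y) x 110 mm high, 0.45 kg, brittle; same after half a turn. Origin: centre of underside. Lowest 28 mm: hollow throat, outside 54 x 38, inside 46 x 30 mm, open below, on whose rim it stands steadily; above, the 40 mm width may be gripped anywhere.
- chute_blue: Arc chute, blue end plates: upright white box with steel splitter plates, 120 (own x) x 40 (own y) x 110 mm high, 0.45 kg, brittle; same after half a turn. Origin: centre of underside. Lowest 28 mm: hollow throat, outside 54 x 38, inside 46 x 30 mm, open below, on whose rim it stands steadily; above, the 40 mm width may be gripped anywhere.
- pole_red: Fixed black pole unit, red strips beside front and rear terminals; three, 84 mm apart. Origin: underside of its 260 x 82 x 8 mm floor plate; x to the rear terminals. Block 76 x 62 mm, flat top 45 mm up, on it a copper contact 24 x 8 x 20 mm high. Fitted chute: origin 45 mm above the pole's, x axes parallel, contact in throat (11 mm play). Behind the block 90 mm bare plate, then terminals 43 mm high.
- pole_yellow: Fixed black pole unit, yellow strips beside front and rear terminals; three, 84 mm apart. Origin: underside of its 260 x 82 x 8 mm floor plate; x to the rear terminals. Block 76 x 62 mm, flat top 45 mm up, on it a copper contact 24 x 8 x 20 mm high. Fitted chute: origin 45 mm above the pole's, x axes parallel, contact in throat (11 mm play). Behind the block 90 mm bare plate, then terminals 43 mm high.
- pole_blue: Fixed black pole unit, blue strips beside front and rear terminals; three, 84 mm apart. Origin: underside of its 260 x 82 x 8 mm floor plate; x to the rear terminals. Block 76 x 62 mm, flat top 45 mm up, on it a copper contact 24 x 8 x 20 mm high. Fitted chute: origin 45 mm above the pole's, x axes parallel, contact in throat (11 mm play). Behind the block 90 mm bare plate, then terminals 43 mm high.
- spanner: Orange ring spanner lying flat on the floor plates behind the chutes, 133 mm long, 0.15 kg: shank 110 x 18 x 14 mm high, black band near its tail, 32 mm ring head at +x. Origin: centre of the shank's underside, x to the head. About 80 mm behind the chutes' middle line; they overhang 60 mm that way and rise 145 mm above the plates, so it cannot be gripped until they are off.
- mat: Black ribbed rubber mat, fixed, 160 (own x) x 240 (own y) x 4 mm thick, on one side of the contactor. Origin: centre of its underside. It has room for three chutes side by side along its y.
- tray: Open steel tool tray, fixed, 130 (own x) x 220 (own y) mm, 22 mm high, walls and floor 4 to 5 mm thick, on the other side of the contactor. Origin: centre of its underside.
- spray_can: Bystander: upright spray can of contact cleaner, 52 mm across, 150 mm high, blue label, red cap. Origin: centre of its underside.
Not all that is in view belongs to the job. Of the things that look like the spanner, the smallest one is meant.

How it is judged:
By the outcome, as a careful person would: the job done as asked, in the order asked, and still so for the second after the job is handed in, with the robot touching nothing.
It also fails if it takes over 141 s, if anything falls off the work surface, if the arm or the gripper's body presses on something with over 40 N, if the wrist force passes 120 N, or if a joint passes its speed limit or range.

## Working session

There is one attempt and no reset: what is moved stays moved. The work goes in short steps, Python scripts to look and compute and a tool call to move; the robot and the scene stay as the last step left them, time stands still between calls to the robot, and variables do not carry over. Pictures are saved under pics/ and viewed, about 12 in all and at most 16, crops included, and the job is handed in when it is done.

Besides the shell and the picture viewer there is one more tool, called after "Request:" as name(argument=value, ...), one argument or row to a line, values as JSON. jog_arm: Moves the arm, as the interface text tells. Its arguments: {"type":"object","properties":{"deltas":{"type":"array"},"grip_force":{"type":"number"}},"required":["deltas"]}

```bash
mkdir -p pics; ls
cat > h.py <<'E'
import numpy as np, cv2
from station import ctrl, vision
def snap(n,f):
    im,d=vision.get_image(n); cv2.imwrite(f'pics/{f}.png',im[:,:,::-1]); np.savez(f'pics/{f}.npz',im=im,d=d); return im,d
def world(n,d,u,v,z=None):
    c=vision.calibration(n);R,_=cv2.Rodrigues(np.array(c['rvec'],float));t=np.array(c['tvec'],float).ravel()
    u=np.asarray(u,float);v=np.asarray(v,float)
    r=np.stack([(u-c['cx'])/c['fx'],(v-c['cy'])/c['fy'],np.ones_like(u)],-1)
    if z is None:
        p=r*d[np.asarray(v,int),np.asarray(u,int)][...,None]
        return (p-t)@R
    o=-R.T@t; w=r@R
    return o+w*((z-o[2])/w[...,2])[...,None]
E
python3 - <<'E'
from h import *
snap('top','t0');snap('side','s0')
print(ctrl.get_obs(),ctrl.tcp_to_tips)
for n in('top','side'):print(vision.calibration(n))
E
```

```text
pics
{'t': 0.1, 'q': array([ 1.19397260e+00,  5.33431247e-02,  1.61419070e+00,  1.95630999e-05,
        1.47601571e+00, -1.18993449e-01]), 'dq': array([ 0.00145219, -0.00057048, -0.00347166, -0.00070335, -0.00074054,
        0.00100976]), 'effort': array([ 2.96906355e-04, -3.94904208e+01, -3.71362460e+01, -1.42999443e-04,
        3.89063323e-03, -4.24217035e-06]), 'tool_pos': array([0.1591553 , 0.60383817, 0.2521332 ]), 'tool_rot': array([-4.03816573e-01, -3.11502686e+00,  2.97190930e-03]), 'contact_force': array([ 0.28986689, -0.29841002,  0.26493001]), 'wrist_torque': array([ 0.0060595 , -0.01894415, -0.01488581]), 'opening': 0.08565034438566844} 0.022
{'fx': 398.6496193073591, 'fy': 398.6496193073591, 'cx': 279.5490601560614, 'cy': 213.34075082971256, 'rvec': array([ 2.18425496, -2.20811561,  0.05416695]), 'tvec': array([0.02302907, 0.45119872, 0.98014579])}
{'fx': 399.1461731208619, 'fy': 399.1461731208619, 'cx': 284.64080544266903, 'cy': 209.44892987311303, 'rvec': array([ 1.02504455,  2.47063185, -0.95910561]), 'tvec': array([ 0.3235143 , -0.17715491,  1.14004169])}
```

View pics/t0.png

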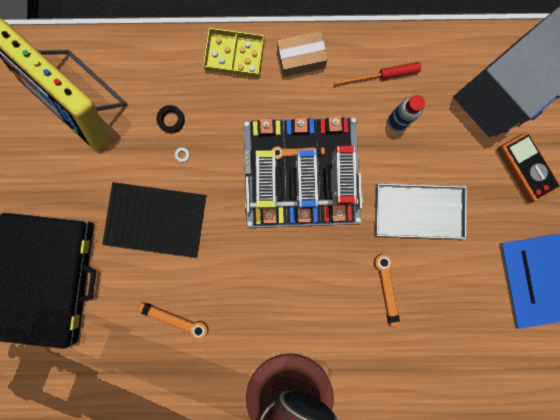

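View pics/s0.png

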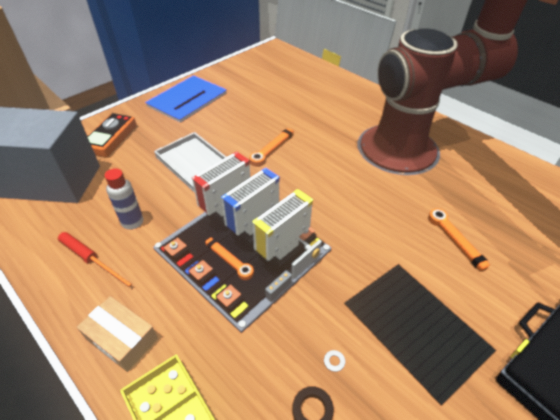

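Top: spanner candidates are the orange ring spanners at (172,320), (388,290), and the small one at (300,153) behind the chutes. The last is smallest and lies behind the chutes, so I'll check it in a close crop.

Run:
```python
from h import *
z=np.load('pics/t0.npz');im=z['im'][:,:,::-1]
cv2.imwrite('pics/c1.png',cv2.resize(im[110:232,235:370],None,fx=4.9,fy=4.9,interpolation=cv2.INTER_CUBIC))
d=z['d']
# top surfaces of chutes
H,W=d.shape;u,v=np.meshgrid(np.arange(W),np.arange(H));P=world('top',d,u,v)
for h0,h1,nm in((.145,.175,'chute'),):
    m=((P[...,2]>h0)&(P[...,2]<h1)&(u>245)&(u<365)&(v>110)&(v<230)).astype(np.uint8)
    n,l,s,c=cv2.connectedComponentsWithStats(m)
    for i in range(1,n):
        if s[i,4]<80: continue
        q=P[l==i]
        r=cv2.minAreaRect((q[:,:2]*1000).astype(np.float32));print(nm,s[i],np.median(q[:,2]),r)
for nm,uv in dict(mat=[(112,183),(206,193),(196,256),(104,246)],tray=[(377,184),(466,186),(466,239),(376,237)]).items():
    print(nm,world('top',d,*np.array(uv).T,z=.004 if nm=='mat' else .022).round(4).tolist())
print('base',world('top',d,[245,359,361,249],[121,118,222,226],z=.008).round(4).tolist())
print('sp',world('top',d,[277,322],[153,151],z=.022))
```

```text
chute [ 335  146   22   58 1154] 0.16456707162627912 ((525.3963623046875, -122.86212921142578), (41.92013168334961, 119.67679595947266), 89.7896728515625)
chute [ 256  151   20   57 1089] 0.16460178415121848 ((516.8079833984375, 47.08269119262695), (40.10989761352539, 118.77498626708984), 89.57205200195312)
chute [ 296  150   22   58 1111] 0.16470377667915026 ((517.6738891601562, -40.41370391845703), (119.6780014038086, 42.01805877685547), 1.17631995677948)
mat [[0.5328, 0.4386, 0.004], [0.5049, 0.2023, 0.004], [0.3476, 0.2275, 0.004], [0.375, 0.457, 0.004]]
tray [[0.5208, -0.2232, 0.022], [0.5134, -0.4426, 0.022], [0.3829, -0.4382, 0.022], [0.3902, -0.2177, 0.022]]
base [[0.6859, 0.1028, 0.008], [0.6904, -0.185, 0.008], [0.4278, -0.1846, 0.008], [0.4208, 0.0946, 0.008]]
sp [[ 0.60066448  0.02281808  0.022     ]
 [ 0.60444341 -0.08876768  0.022     ]]
```

View pics/c1.png

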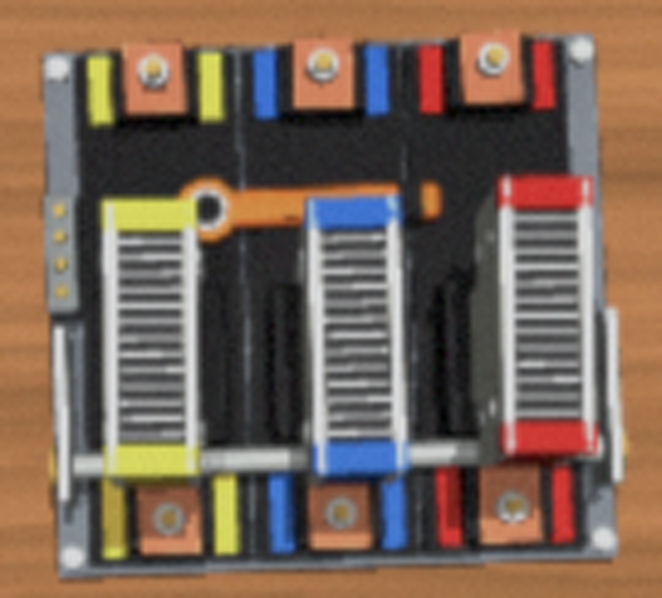

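```bash
cat >> h.py <<'E'
from scipy.spatial.transform import Rotation as Ro
def go(x,y,z,yaw=0.,frm=None):
    """print the total tool-frame turn (about z) and shift in cm (in the frame AFTER the turn)"""
    o=ctrl.get_obs();p=o['tool_pos'];R=Ro.from_rotvec(o['tool_rot'])
    T=Ro.from_euler('z',yaw)*Ro.from_rotvec([0,np.pi,0])   # yaw 0: tool x=-X, y=+Y, z=-Z
    print('turn',(R.inv()*T).as_rotvec().round(4),'shift cm',(T.inv().apply(np.array([x,y,z])-p)*100).round(2),'F',o['contact_force'].round(1),'open',round(o['opening'],4),'t',o['t'])
E
python3 - <<'E'
from h import *
z=np.load('pics/t0.npz');d=z['d']
b=lambda pts:world('top',d,*np.round(np.array(pts)).astype(int).T).round(4).tolist()
print('rear',b([(266.2,124.3),(300.7,123.1),(335.4,121.8)]))
print('front',b([(269.3,215.7),(304.6,214.5),(339.7,213.5)]))
print('bar',b([(287,204),(324,203)]),'side',b([(247.5,190),(360,190),(247,163),(360,150)]))
print('spanner',b([(290,151),(323,151)]), 'can',b([(416,103)]),'traywall',b([(466,210)]),'trayfl',b([(420,210)]),'mat',b([(155,220)]),'plate',b([(320,140),(285,140)]),'table',b([(230,200),(380,260)]))
go(.518,.047,.27)
E
```

```text
rear [[0.6644, 0.0483, 0.0555], [0.6664, -0.0359, 0.0537], [0.6676, -0.1175, 0.0551]]
front [[0.4431, 0.0432, 0.0561], [0.4472, -0.0426, 0.0513], [0.4462, -0.1257, 0.0538]]
bar [[0.4722, -0.0001, 0.0424], [0.4736, -0.0891, 0.044]] side [[0.5054, 0.0924, 0.0588], [0.5019, -0.1723, 0.0643], [0.5722, 0.0954, 0.0461], [0.6107, -0.1877, -0.001]]
spanner [[0.6032, -0.0092, 0.0323], [0.6019, -0.0899, 0.0342]] can [[0.6803, -0.2797, 0.1513]] traywall [[0.4542, -0.4409, 0.0213]] trayfl [[0.4563, -0.3337, 0.0042]] mat [[0.4385, 0.3305, 0.0026]] plate [[0.6322, -0.0843, 0.0214], [0.6331, 0.0026, 0.0214]] table [[0.487, 0.1426, -0.0004], [0.3339, -0.2266, 0.0206]]
turn [-0.0019 -0.0005 -0.2578] shift cm [-35.88 -55.68  -1.79] F [ 0.3 -0.3  0.3] open 0.0857 t 0.1
```

Request:
jog_arm(
  deltas=[
    [0,0,-0.0943,0,0,0,0.7],
    [0,0,-0.0943,0,0,0,0.7],
    [0,0,-0.0943,0,0,0,0.7],
    [0,0,0,-1.916,-3.142,0,0.7],
    [0,0,0,-1.916,-3.142,0,0.7],
    [0,0,0,-1.916,-3.142,0,0.7],
    [0,0,0,-1.916,-3.142,0,0.7],
    [0,0,0,-1.916,-3.142,0,0.7],
    [0,0,0,-1.916,-3.142,0,0.7],
    [0,0,0,-1.916,-3.142,0,0.7],
    [0,0,0,-1.916,-3.142,0,0.7],
    [0,0,0,-1.916,-3.142,0,0.7],
  ],
  grip_force=40,
)

```text
t: 1.1
tool_pos: [0.3391, 0.3243, 0.2529]
tool_rot: [0.04, -3.141, 0.0]
contact_force: [1.7, -0.1, 0.1]
opening: 0.0598
```

Request:
jog_arm(
  deltas=[
    [0,0,0,-1.916,-3.142,0,0.7],
    [0,0,0,-1.916,-3.142,0,0.7],
    [0,0,0,-1.916,-3.142,0,0.7],
    [0,0,0,-1.916,-3.142,0,0.7],
    [0,0,0,-1.916,-3.142,0,0.7],
    [0,0,0,-1.916,-3.142,0,0.7],
    [0,0,0,-1.916,-3.142,0,0.7],
    [0,0,0,-1.916,-3.142,0,0.7],
    [0,0,0,-1.916,-3.142,0,0.7],
    [0,0,0,0,0,0,0.7],
    [0,0,0,0,0,0,0.7],
    [0,0,0,0,0,0,0.7],
  ],
)

```text
t: 2.1
tool_pos: [0.5179, 0.0478, 0.2527]
tool_rot: [0.039, -3.14, -0.001]
contact_force: [0.1, -0.6, 0.4]
opening: 0.06
```

Run:
```python
from h import *
go(.518,.047,.14,.025)
```

```text
turn [ 0.0006 -0.0013 -0.0003] shift cm [-1.000e-02 -8.000e-02  1.127e+01] F [ 0.1 -0.6  0.4] open 0.06 t 2.1
```

Request:
jog_arm(
  deltas=[
    [0,0,0,0,0,2,0.7],
    [0,0,0,0,0,2,0.7],
    [0,0,0,0,0,2,0.7],
    [0,0,0,0,0,2,0.7],
    [0,0,0,0,0,2,0.7],
    [0,0,0,0,0,1.2,0.7],
    [0,0,0,0,0,0,0.7],
    [0,0,0,0,0,0,0.3],
    [0,0,0,0,0,0,0.3],
    [0,0,0,0,0,0,0.3],
    [0,0,0,0,0,0,0.3],
    [0,0,0,0,0,0,0.3],
  ],
)

```text
t: 3.1
tool_pos: [0.519, 0.0478, 0.1425]
tool_rot: [-0.04, 3.139, 0.001]
contact_force: [0.0, 0.9, 0.4]
opening: 0.0399
```

Request:
jog_arm(
  deltas=[
    [0,0,0,0,0,-0.5,0.3],
    [0,0,0,0,0,-1,0.3],
    [0,0,0,0,0,-1.5,0.3],
    [0,0,0,0,0,-2,0.3],
    [0,0,0,0,0,-2,0.3],
    [0,0,0,0,0,-1.5,0.3],
    [0,0,0,0,0,-0.5,0.3],
    [0,0,0,0,0,0,0.3],
  ],
)

```text
t: 3.77
tool_pos: [0.5191, 0.0474, 0.2335]
tool_rot: [-0.039, 3.138, -0.001]
contact_force: [1.0, -0.2, -4.8]
opening: 0.0398
```

Request:
jog_arm(
  deltas=[
    [0,0,0,0.2,1.27,0,0.3],
    [0,0,0,0.5,2.5,0,0.3],
    [0,0,0,0.6,3.5,0,0.3],
    [0,0,0,0.6,3.7,0,0.3],
    [0,0,0,0.6,3.7,0,0.3],
    [0,0,0,0.6,3.7,0,0.3],
    [0,0,0,0.6,3.7,0,0.3],
    [0,0,0,0.6,3.7,0,0.3],
    [0,0,0,0.6,3.7,0,0.3],
    [0,0,0,0.6,3.5,0,0.3],
    [0,0,0,0.4,2.3,0,0.3],
    [0,0,0,0.2,1.0,0,0.3],
  ],
)

```text
t: 4.77
tool_pos: [0.4456, 0.4116, 0.2289]
tool_rot: [0.045, -3.138, 0.001]
contact_force: [-0.2, -0.8, -4.3]
opening: 0.0394
```

Run:
```python
from h import *
go(.449,.4085,.10,.025)
snap('side','s1')
```

```text
turn [-0.0008 -0.0038  0.0036] shift cm [-0.33 -0.32 12.89] F [-0.2 -0.8 -4.3] open 0.0394 t 4.7667
```

View pics/s1.png

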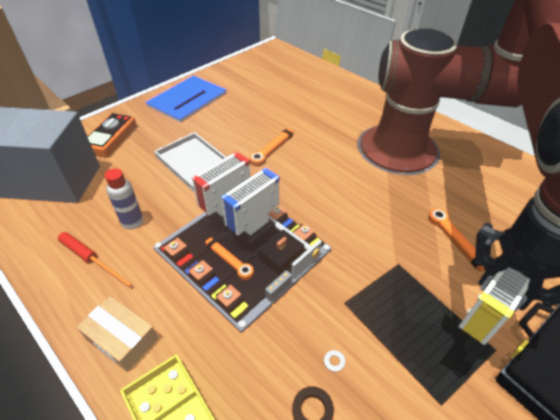

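The yellow chute (about 495,305) hangs upright from the gripper over the far end of the mat. I'm lowering it now.

Request:
jog_arm(
  deltas=[
    [0,0,0,-0.3,-0.3,0.5,0.3],
    [0,0,0,0,0,1.5,0.3],
    [0,0,0,0,0,2,0.3],
    [0,0,0,0,0,2,0.3],
    [0,0,0,0,0,2,0.3],
    [0,0,0,0,0,2,0.3],
    [0,0,0,0,0,1.5,0.3],
    [0,0,0,0,0,0.7,0.3],
    [0,0,0,0,0,0.4,0.3],
    [0,0,0,0,0,0.2,0.3],
    [0,0,0,0,0,0,0.3],
    [0,0,0,0,0,0,0.3],
  ],
)

```text
t: 5.82
tool_pos: [0.4521, 0.4059, 0.1046]
tool_rot: [-0.039, 3.14, 0.002]
contact_force: [0.9, 1.0, -3.7]
opening: 0.0394
```

Request:
jog_arm(
  deltas=[
    [0,0,0,0,0,0.2,0.3],
    [0,0,0,0,0,0.2,0.3],
    [0,0,0,0,0,0.1,0.3],
    [0,0,0,0,0,0,0.3],
    [0,0,0,0,0,0,0.3],
  ],
)

```text
t: 6.23
tool_pos: [0.4512, 0.4058, 0.0983]
tool_rot: [0.04, -3.141, 0.0]
contact_force: [-0.1, -1.3, -4.6]
opening: 0.0397
```

Request:
jog_arm(
  deltas=[
    [0,0,0,0,0,0.2,0.3],
    [0,0,0,0,0,0.1,0.3],
    [0,0,0,0,0,0.1,0.3],
    [0,0,0,0,0,0,0.3],
    [0,0,0,0,0,0,0.3],
  ],
)

```text
t: 6.65
tool_pos: [0.4512, 0.4057, 0.0941]
tool_rot: [0.039, -3.141, 0.0]
contact_force: [-0.4, -0.1, -4.0]
opening: 0.0398
```

Request:
jog_arm(
  deltas=[
    [0,0,0,0,0,0.1,0.3],
    [0,0,0,0,0,0,0.3],
    [0,0,0,0,0,0,0.3],
  ],
)

```text
t: 6.9
tool_pos: [0.4513, 0.4057, 0.0933]
tool_rot: [0.039, -3.141, 0.0]
contact_force: [0.5, 0.3, -4.4]
opening: 0.0398
```

Request:
jog_arm(
  deltas=[
    [0,0,0,0,0,0.1,0.3],
    [0,0,0,0,0,0,0.3],
    [0,0,0,0,0,0,0.3],
  ],
)

```text
t: 7.15
tool_pos: [0.4512, 0.4057, 0.0922]
tool_rot: [0.039, -3.141, 0.0]
contact_force: [-0.5, 0.1, -5.4]
opening: 0.0398
```

Request:
jog_arm(
  deltas=[
    [0,0,0,0,0,0.1,0.3],
    [0,0,0,0,0,0,0.3],
    [0,0,0,0,0,0,0.3],
  ],
)

```text
t: 7.4
tool_pos: [0.4512, 0.4057, 0.0912]
tool_rot: [0.039, -3.141, 0.0]
contact_force: [-0.5, 0.3, -5.1]
opening: 0.0397
```

Request:
jog_arm(
  deltas=[
    [0,0,0,0,0,0.1,0.3],
    [0,0,0,0,0,0,0.3],
    [0,0,0,0,0,0,0.3],
  ],
)

```text
t: 7.65
tool_pos: [0.4512, 0.4057, 0.0902]
tool_rot: [0.039, -3.141, 0.0]
contact_force: [-0.4, -0.4, -4.1]
opening: 0.0398
```

Request:
jog_arm(
  deltas=[
    [0,0,0,0,0,0.1,0.3],
    [0,0,0,0,0,0,0.3],
    [0,0,0,0,0,0,0.3],
  ],
)

```text
t: 7.9
tool_pos: [0.4515, 0.4059, 0.0896]
tool_rot: [-0.039, 3.141, 0.0]
contact_force: [0.4, 0.3, -3.1]
opening: 0.0394
```

Request:
jog_arm(
  deltas=[
    [0,0,0,0,0,0.1,0.3],
    [0,0,0,0,0,0,0.3],
    [0,0,0,0,0,0,0.3],
  ],
)

```text
t: 8.15
tool_pos: [0.4516, 0.406, 0.0896]
tool_rot: [-0.039, 3.141, 0.0]
contact_force: [-3.0, -2.1, 4.7]
opening: 0.0393
```

Request:
jog_arm(
  deltas=[
    [0,0,0,0,0,0,0.45],
    [0,0,0,0,0,0,0.7],
    [0,0,0,0,0,0,0.7],
    [0,0,0,0,0,0,0.7],
    [0,0,0,0,0,-1,0.7],
    [0,0,0,0,0,-2,0.7],
    [0,0,0,0,0,-2.5,0.7],
    [0,0,0,0,0,-3,0.7],
    [0,0,0,0,0,-3,0.7],
    [0,0,0,0,0,-2,0.7],
  ],
)

```text
t: 8.98
tool_pos: [0.4523, 0.4064, 0.2277]
tool_rot: [-0.039, 3.137, 0.004]
contact_force: [0.5, -0.1, 0.7]
opening: 0.0598
```

Request:
jog_arm(
  deltas=[
    [0,0,0,-0.3,-2.77,0,0.7],
    [0,0,0,-0.5,-4,0,0.7],
    [0,0,0,-0.5,-4,0,0.7],
    [0,0,0,-0.5,-4,0,0.7],
    [0,0,0,-0.5,-4,0,0.7],
    [0,0,0,-0.5,-4,0,0.7],
    [0,0,0,-0.5,-4,0,0.7],
    [0,0,0,-0.5,-4,0,0.7],
    [0,0,0,-0.5,-4,0,0.7],
    [0,0,0,-0.5,-4,0,0.7],
    [0,0,0,-0.5,-4,0,0.7],
    [0,0,0,-0.2,-2,0,0.7],
  ],
)

```text
t: 9.98
tool_pos: [0.5179, -0.0443, 0.2244]
tool_rot: [-0.034, 3.14, -0.003]
contact_force: [-0.3, -0.3, -0.2]
opening: 0.0596
```

Run:
```python
from h import *
snap('side','s2')
go(.518,-.0404,.142,.025)
```

```text
turn [-0.0033  0.0016 -0.005 ] shift cm [0.01 0.56 8.23] F [ 0.6 -1.9  0.3] open 0.0598 t 10.0333
```

View pics/s2.png

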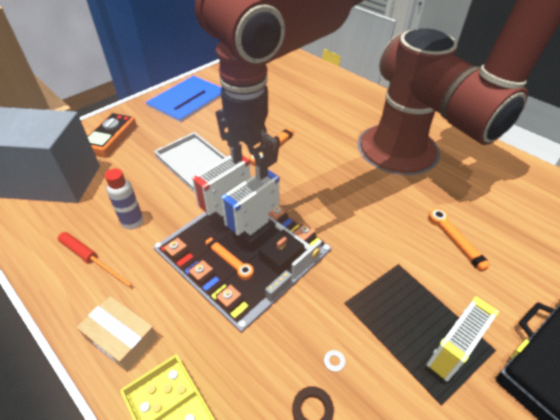

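Request:
jog_arm(
  deltas=[
    [0,0,0,0,0.5,0.2,0.7],
    [0,0,0,0,0,2,0.7],
    [0,0,0,0,0,2,0.7],
    [0,0,0,0,0,2,0.7],
    [0,0,0,0,0,1.5,0.7],
    [0,0,0,0,0,0.5,0.7],
    [0,0,0,0,0,0,0.7],
    [0,0,0,0,0,0,0.3],
    [0,0,0,0,0,0,0.3],
    [0,0,0,0,0,0,0.3],
    [0,0,0,0,0,0,0.3],
    [0,0,0,0,0,0,0.3],
  ],
)

```text
t: 11.03
tool_pos: [0.5182, -0.0356, 0.1426]
tool_rot: [-0.039, 3.139, -0.001]
contact_force: [0.5, -0.7, 3.2]
opening: 0.0401
```

Request:
jog_arm(
  deltas=[
    [0,0,0,0,0,-0.5,0.3],
    [0,0,0,0,0,-1,0.3],
    [0,0,0,0,0,-1.5,0.3],
    [0,0,0,0,0,-2,0.3],
    [0,0,0,0,0,-2,0.3],
    [0,0,0,0,0,-1.5,0.3],
    [0,0,0,0,0,-0.5,0.3],
    [0,0,0,0,0,0,0.3],
  ],
)

```text
t: 11.7
tool_pos: [0.518, -0.0356, 0.233]
tool_rot: [-0.039, 3.139, -0.001]
contact_force: [0.2, 0.2, -3.9]
opening: 0.0403
```

Request:
jog_arm(
  deltas=[
    [0,0,0,0.28,1.3,0,0.3],
    [0,0,0,0.5,2.5,0,0.3],
    [0,0,0,0.65,3.5,0,0.3],
    [0,0,0,0.65,3.8,0,0.3],
    [0,0,0,0.65,3.8,0,0.3],
    [0,0,0,0.65,3.8,0,0.3],
    [0,0,0,0.65,3.8,0,0.3],
    [0,0,0,0.65,3.8,0,0.3],
    [0,0,0,0.65,3.8,0,0.3],
    [0,0,0,0.6,3.5,0,0.3],
    [0,0,0,0.5,2.4,0,0.3],
    [0,0,0,0.25,1.0,0,0.3],
  ],
)

```text
t: 12.7
tool_pos: [0.4386, 0.3357, 0.229]
tool_rot: [0.045, -3.137, 0.001]
contact_force: [0.1, -0.2, -4.7]
opening: 0.0398
```

Run:
```python
from h import *
vision.get_image('side')
go(.442,.329,.092,.025)
```

```text
turn [ 0.0001 -0.0041  0.0041] shift cm [-0.32 -0.69 13.71] F [-0.7  0.8 -3.5] open 0.0397 t 12.75
```

Request:
jog_arm(
  deltas=[
    [0,0,0,0,-0.3,0.5,0.3],
    [0,0,0,0,0,1.5,0.3],
    [0,0,0,0,0,2,0.3],
    [0,0,0,0,0,2,0.3],
    [0,0,0,0,0,2,0.3],
    [0,0,0,0,0,2,0.3],
    [0,0,0,0,0,1.5,0.3],
    [0,0,0,0,0,1,0.3],
    [0,0,0,0,0,0.6,0.3],
    [0,0,0,0,0,0.4,0.3],
    [0,0,0,0,0,0.2,0.3],
    [0,0,0,0,0,0,0.3],
  ],
)

```text
t: 13.75
tool_pos: [0.4418, 0.3297, 0.0947]
tool_rot: [-0.039, 3.141, 0.0]
contact_force: [-0.1, 0.6, -3.1]
opening: 0.0395
```

Request:
jog_arm(
  deltas=[
    [0,0,0,0,0,0.1,0.3],
    [0,0,0,0,0,0.1,0.3],
    [0,0,0,0,0,0,0.3],
    [0,0,0,0,0,0,0.3],
  ],
)

```text
t: 14.08
tool_pos: [0.4416, 0.33, 0.0927]
tool_rot: [-0.04, 3.141, 0.001]
contact_force: [-0.2, -0.2, -3.7]
opening: 0.0396
```

Request:
jog_arm(
  deltas=[
    [0,0,0,0,0,0.1,0.3],
    [0,0,0,0,0,0.1,0.3],
    [0,0,0,0,0,0.05,0.3],
    [0,0,0,0,0,0,0.3],
    [0,0,0,0,0,0,0.3],
  ],
)

```text
t: 14.5
tool_pos: [0.4415, 0.3299, 0.0901]
tool_rot: [-0.04, 3.141, 0.0]
contact_force: [-1.5, 0.5, -0.5]
opening: 0.0395
```

Request:
jog_arm(
  deltas=[
    [0,0,0,0,0,0.1,0.3],
    [0,0,0,0,0,0,0.3],
    [0,0,0,0,0,0,0.3],
  ],
)

```text
t: 14.75
tool_pos: [0.4416, 0.3299, 0.09]
tool_rot: [-0.04, 3.141, -0.0]
contact_force: [-3.7, -2.8, 5.1]
opening: 0.0396
```

Request:
jog_arm(
  deltas=[
    [0,0,0,0,0,0,0.45],
    [0,0,0,0,0,0,0.7],
    [0,0,0,0,0,0,0.7],
    [0,0,0,0,0,0,0.7],
    [0,0,0,0,0,-1,0.7],
    [0,0,0,0,0,-2,0.7],
    [0,0,0,0,0,-2.5,0.7],
    [0,0,0,0,0,-3,0.7],
    [0,0,0,0,0,-3,0.7],
    [0,0,0,0,0,-2,0.7],
  ],
)

```text
t: 15.58
tool_pos: [0.4424, 0.3303, 0.2281]
tool_rot: [-0.039, 3.137, 0.004]
contact_force: [1.0, 0.6, 0.4]
opening: 0.0595
```

Request:
jog_arm(
  deltas=[
    [0,0,0,-0.6,-3.4,0,0.7],
    [0,0,0,-0.65,-4,0,0.7],
    [0,0,0,-0.65,-4,0,0.7],
    [0,0,0,-0.65,-4,0,0.7],
    [0,0,0,-0.65,-4,0,0.7],
    [0,0,0,-0.65,-4,0,0.7],
    [0,0,0,-0.65,-4,0,0.7],
    [0,0,0,-0.65,-4,0,0.7],
    [0,0,0,-0.65,-4,0,0.7],
    [0,0,0,-0.65,-4,0,0.7],
    [0,0,0,-0.65,-4,0,0.7],
    [0,0,0,-0.2,-2,0,0.7],
  ],
)

```text
t: 16.58
tool_pos: [0.5263, -0.1264, 0.2249]
tool_rot: [-0.034, 3.14, -0.003]
contact_force: [0.2, 0.4, -0.1]
opening: 0.0596
```

Request:
jog_arm(
  deltas=[
    [0,0,0,0,0,0,0.7],
    [0,0,0,0,0,0,0.7],
    [0,0,0,0,0,0,0.7],
  ],
)

```text
t: 16.83
tool_pos: [0.5257, -0.1217, 0.2241]
tool_rot: [-0.04, 3.141, 0.001]
contact_force: [-1.0, 0.5, 0.5]
opening: 0.0597
```

Run:
```python
from h import *
go(.526,-.122,.142,.025)
```

```text
turn [0.0004 0.0003 0.0003] shift cm [-0.03 -0.03  8.21] F [-1.   0.5  0.5] open 0.0597 t 16.8333
```

Request:
jog_arm(
  deltas=[
    [0,0,0,0,0,0.2,0.7],
    [0,0,0,0,0,2,0.7],
    [0,0,0,0,0,2,0.7],
    [0,0,0,0,0,2,0.7],
    [0,0,0,0,0,1.5,0.7],
    [0,0,0,0,0,0.5,0.7],
    [0,0,0,0,0,0,0.7],
    [0,0,0,0,0,0,0.3],
    [0,0,0,0,0,0,0.3],
    [0,0,0,0,0,0,0.3],
    [0,0,0,0,0,0,0.3],
    [0,0,0,0,0,0,0.3],
  ],
)

```text
t: 17.83
tool_pos: [0.5267, -0.1224, 0.1433]
tool_rot: [-0.039, 3.139, -0.001]
contact_force: [0.2, 0.9, 4.3]
opening: 0.0397
```

Request:
jog_arm(
  deltas=[
    [0,0,0,0,0,-0.5,0.3],
    [0,0,0,0,0,-1,0.3],
    [0,0,0,0,0,-1.5,0.3],
    [0,0,0,0,0,-2,0.3],
    [0,0,0,0,0,-2,0.3],
    [0,0,0,0,0,-1.5,0.3],
    [0,0,0,0,0,-0.5,0.3],
    [0,0,0,0,0,0,0.3],
  ],
)

```text
t: 18.5
tool_pos: [0.5263, -0.1226, 0.2335]
tool_rot: [-0.039, 3.139, -0.002]
contact_force: [-0.3, -0.5, -4.6]
opening: 0.0396
```

Request:
jog_arm(
  deltas=[
    [0,0,0,0.3,1.3,0,0.3],
    [0,0,0,0.5,2.5,0,0.3],
    [0,0,0,0.85,3.6,0,0.3],
    [0,0,0,0.85,3.9,0,0.3],
    [0,0,0,0.85,3.9,0,0.3],
    [0,0,0,0.85,3.9,0,0.3],
    [0,0,0,0.85,3.9,0,0.3],
    [0,0,0,0.85,3.9,0,0.3],
    [0,0,0,0.85,3.9,0,0.3],
    [0,0,0,0.81,3.6,0,0.3],
    [0,0,0,0.6,2.3,0,0.3],
    [0,0,0,0.4,1.06,0,0.3],
  ],
)

```text
t: 19.5
tool_pos: [0.428, 0.2558, 0.2296]
tool_rot: [0.045, -3.137, 0.0]
contact_force: [-0.4, 0.1, -3.7]
opening: 0.04
```

Request:
jog_arm(
  deltas=[
    [0,0,0,0,0,0.5,0.3],
    [0,0,0,0,0,1.5,0.3],
    [0,0,0,0,0,2,0.3],
    [0,0,0,0,0,2,0.3],
    [0,0,0,0,0,2,0.3],
    [0,0,0,0,0,2,0.3],
    [0,0,0,0,0,1.5,0.3],
    [0,0,0,0,0,1,0.3],
    [0,0,0,0,0,0.6,0.3],
    [0,0,0,0,0,0.3,0.3],
    [0,0,0,0,0,0.2,0.3],
    [0,0,0,0,0,0,0.3],
  ],
)

```text
t: 20.5
tool_pos: [0.4312, 0.253, 0.0962]
tool_rot: [-0.039, 3.141, 0.0]
contact_force: [-0.3, 0.6, -4.8]
opening: 0.0401
```

Request:
jog_arm(
  deltas=[
    [0,0,0,0,0,0.15,0.3],
    [0,0,0,0,0,0.1,0.3],
    [0,0,0,0,0,0.1,0.3],
    [0,0,0,0,0,0.1,0.3],
    [0,0,0,0,0,0,0.3],
    [0,0,0,0,0,0,0.3],
  ],
)

```text
t: 21.0
tool_pos: [0.4307, 0.2531, 0.0913]
tool_rot: [0.04, -3.141, 0.0]
contact_force: [-0.4, -0.1, -5.0]
opening: 0.0399
```

Request:
jog_arm(
  deltas=[
    [0,0,0,0,0,0.1,0.3],
    [0,0,0,0,0,0,0.3],
    [0,0,0,0,0,0,0.3],
  ],
)

```text
t: 21.25
tool_pos: [0.4308, 0.2531, 0.0904]
tool_rot: [-0.039, 3.141, 0.0]
contact_force: [0.6, 0.2, -3.7]
opening: 0.0398
```

Request:
jog_arm(
  deltas=[
    [0,0,0,0,0,0.1,0.3],
    [0,0,0,0,0,0,0.3],
    [0,0,0,0,0,0,0.3],
  ],
)

```text
t: 21.5
tool_pos: [0.4311, 0.2532, 0.0904]
tool_rot: [-0.04, 3.141, 0.0]
contact_force: [-3.8, -1.7, 5.3]
opening: 0.0399
```

Request:
jog_arm(
  deltas=[
    [0,0,0,0,0,0,0.45],
    [0,0,0,0,0,0,0.7],
    [0,0,0,0,0,0,0.7],
    [0,0,0,0,0,0,0.7],
    [0,0,0,0,0,-1,0.7],
    [0,0,0,0,0,-2,0.7],
    [0,0,0,0,0,-2.5,0.7],
    [0,0,0,0,0,-3,0.7],
    [0,0,0,0,0,-3,0.7],
    [0,0,0,0,0,-2,0.7],
  ],
)

```text
t: 22.33
tool_pos: [0.4317, 0.2535, 0.2285]
tool_rot: [-0.039, 3.137, 0.003]
contact_force: [0.9, -0.5, 0.4]
opening: 0.0597
```

Run:
```python
from h import *
im,d=snap('top','t1')
snap('side','s3')
a=cv2.resize(im[110:232,235:370,::-1],None,fx=4.9,fy=4.9,interpolation=cv2.INTER_CUBIC)
cv2.imwrite('pics/c2.png',a)
H,W=d.shape;u,v=np.meshgrid(np.arange(W),np.arange(H));P=world('top',d,u,v)
h=cv2.cvtColor(im,cv2.COLOR_RGB2HSV)
box=(P[...,0]>.43)&(P[...,0]<.68)&(P[...,1]>-.18)&(P[...,1]<.1)
o=(h[...,0]>5)&(h[...,0]<20)&(h[...,1]>150)&(h[...,2]>90)&box
for nm,m in (('mid',o&(P[...,0]>.49)&(P[...,0]<.56)),('span',o&(P[...,0]>.57)&(P[...,0]<.64))):
    n,l,s,c=cv2.connectedComponentsWithStats(m.astype(np.uint8))
    for i in range(1,n):
        if s[i,4]>8:
            q=P[l==i];r=cv2.minAreaRect((q[:,:2]*1000).astype(np.float32));print(nm,s[i],q.mean(0).round(4),np.median(q[:,2]).round(4),r)
m=box&(P[...,2]>.05)&(P[...,2]<.062)&(P[...,0]>.47)&(P[...,0]<.57)&(P[...,1]<.085)&(P[...,1]>-.165)
n,l,s,c=cv2.connectedComponentsWithStats(m.astype(np.uint8))
for i in range(1,n):
    if s[i,4]>150:
        q=P[l==i];print('block',s[i],cv2.minAreaRect((q[:,:2]*1000).astype(np.float32)),np.median(q[:,2]))
```

```text
span [271 146   5   6  11] [0.611  0.0334 0.0284] 0.0306 ((611.7308959960938, 33.09131622314453), (5.390740871429443, 18.31744384765625), 47.90743637084961)
span [271 146  46  14 301] [ 0.601  -0.0248  0.0321] 0.0329 ((600.0750122070312, -17.775272369384766), (110.16281127929688, 35.81699752807617), 87.93807983398438)
span [321 147   4   8  29] [ 0.604  -0.0889  0.0315] 0.0325 ((605.16455078125, -89.21146392822266), (8.44710922241211, 19.766916275024414), 85.91768646240234)
block [325 166  27  33 787] ((522.64111328125, -122.46795654296875), (76.2067642211914, 62.68529510498047), 1.3252558708190918) 0.05656713226780251
block [255 169  27  32 782] ((518.566162109375, 45.125267028808594), (62.0764045715332, 74.9784164428711), 89.9951171875) 0.056538533540974906
block [290 168  27  32 785] ((520.1588134765625, -38.74033737182617), (62.31986618041992, 75.26805877685547), 89.8554458618164) 0.056582964698355574
```

View pics/c2.png

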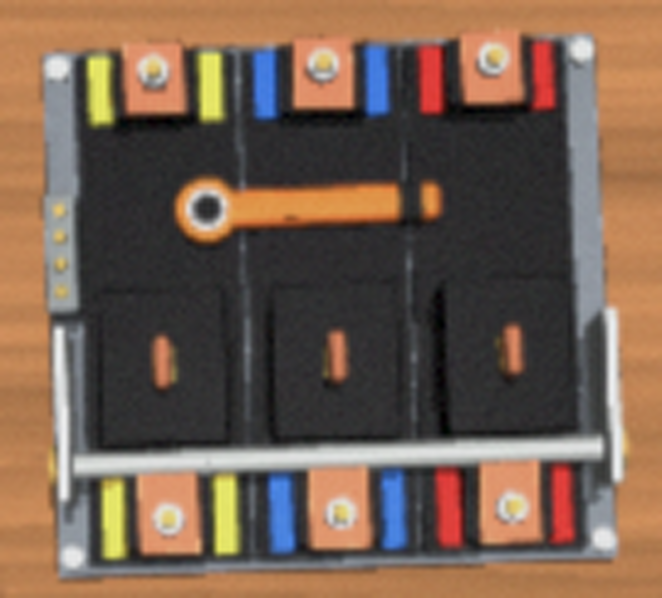

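View pics/s3.png

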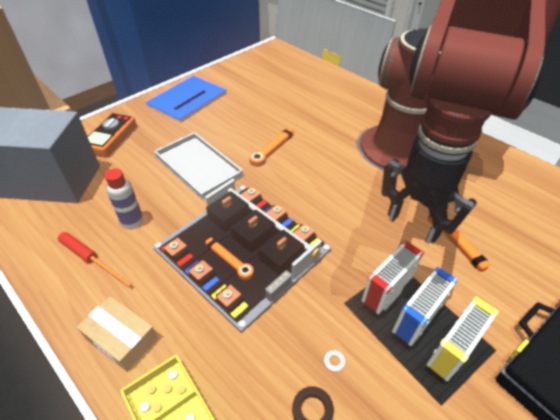

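Clear views. The spanner shank runs across the crop from its ring at (207,208) to its tail at (441,200). The contacts are at (163,362), (337,356) and (512,349), and all three chutes stand on the mat. Pole order is yellow, blue, red.

Run:
```python
from h import *
im=np.load('pics/t1.npz')['im'];d=None
f=lambda pts,z:world('top',d,*(np.array(pts)/4.9+[234.6,109.6]).T,z=z)
print('contacts',f([(163,362),(337,356),(512,349)],.077).round(4).tolist())
c=f([(207,208),(441,200),(244,187),(244,228),(395,183),(395,221)],.034)
print('span ring,tail,edges',c.round(4).tolist())
o=ctrl.get_obs();print(o['q'].round(3))
ax=c[0]-c[1];yaw=np.arctan2(ax[1],ax[0]);print('yaw',yaw, 'len',np.linalg.norm(ax))
tail=c[1];mid=tail+.055*ax/np.linalg.norm(ax);print('mid',mid)
for s in(-np.pi/2,np.pi/2): go(mid[0],mid[1],.15,yaw-np.pi/2+s)
```

```text
contacts [[0.5181, 0.0446, 0.077], [0.5201, -0.0382, 0.077], [0.5225, -0.1215, 0.077]]
span ring,tail,edges [[0.6006, 0.0231, 0.034], [0.6033, -0.0938, 0.034], [0.611, 0.0045, 0.034], [0.5903, 0.0047, 0.034], [0.6122, -0.071, 0.034], [0.593, -0.0707, 0.034]]
[ 0.382 -0.239  1.924  0.     1.447 -1.214]
yaw 1.594321297304161 len 0.11699424841438204
mid [ 0.60204505 -0.03886112  0.034     ]
turn [0.0104 0.0047 1.5724] shift cm [-29.69  16.19   8.04] F [0.4 0.7 0.1] open 0.0596 t 22.4333
turn [-0.0047  0.0104 -1.5692] shift cm [ 29.69 -16.19   8.04] F [0.4 0.7 0.1] open 0.0596 t 22.4333
```

Request:
jog_arm(
  deltas=[
    [0,0,0,-1.63,-2.97,0,0.47],
    [0,0,0,-1.63,-2.97,0,0.47],
    [0,0,0,-1.63,-2.97,0,0.47],
    [0,0,0,-1.63,-2.97,0,0.47],
    [0,0,0,-1.63,-2.97,0,0.47],
    [0,0,0,-1.63,-2.97,0,0.47],
    [0,0,0,-1.63,-2.97,0,0.47],
    [0,0,0,-1.63,-2.97,0,0.47],
    [0,0,0,-1.63,-2.97,0,0.47],
    [0,0,0,-1.63,-2.97,0,0.47],
  ],
)

```text
t: 23.27
tool_pos: [0.6012, -0.0413, 0.2232]
tool_rot: [0.039, -3.14, -0.001]
contact_force: [0.2, -0.4, 0.2]
opening: 0.0404
```

Request:
jog_arm(
  deltas=[
    [0,0,0.121,0,0,0,0.47],
    [0,0,0.121,0,0,0,0.47],
    [0,0,0.121,0,0,0,0.47],
    [0,0,0.121,0,0,0,0.47],
    [0,0,0.121,0,0,0,0.47],
    [0,0,0.121,0,0,0,0.47],
    [0,0,0.121,0,0,0,0.47],
    [0,0,0.121,0,0,0,0.47],
    [0,0,0.121,0,0,0,0.47],
    [0,0,0.121,0,0,0,0.47],
    [0,0,0.121,0,0,0,0.47],
    [0,0,0.121,0,0,0,0.47],
  ],
)

```text
t: 24.27
tool_pos: [0.6006, -0.0397, 0.2231]
tool_rot: [-2.062, -2.368, 0.001]
contact_force: [0.3, -0.7, 0.3]
opening: 0.0398
```

Request:
jog_arm(
  deltas=[
    [0,0,0.121,0,0,0,0.47],
    [0,0,0,0,0,3,0.47],
    [0,0,0,0,0,3,0.47],
    [0,0,0,0,0,2,0.47],
    [0,0,0,0,0,0,0.47],
    [0,0,0,0,0,0,0.47],
    [0,0,0,0,0,0,0.47],
  ],
)

```text
t: 24.85
tool_pos: [0.6017, -0.0398, 0.1454]
tool_rot: [2.195, 2.246, 0.001]
contact_force: [0.6, -0.2, 0.3]
opening: 0.0402
```

Run:
```python
from h import *
go(.602,-.039,.0445,.0235-np.pi/2)
```

```text
turn [ 0.0014  0.0003 -0.0006] shift cm [ 0.08  0.03 10.09] F [ 0.6 -0.2  0.3] open 0.0402 t 24.85
```

Request:
jog_arm(
  deltas=[
    [0,0,0,0,0,2,0.47],
    [0,0,0,0,0,2,0.47],
    [0,0,0,0,0,2,0.47],
    [0,0,0,0,0,2,0.47],
    [0,0,0,0,0,1,0.47],
    [0,0,0,0,0,0.5,0.47],
    [0,0,0,0,0,0,0.47],
    [0,0,0,0,0,0,0.47],
    [0,0,0,0,0,0,0.47],
  ],
)

```text
t: 25.6
tool_pos: [0.6025, -0.04, 0.0513]
tool_rot: [2.194, 2.245, 0.003]
contact_force: [-0.5, 0.7, 0.6]
opening: 0.0399
```

Request:
jog_arm(
  deltas=[
    [0,0,0,0,0,0.3,0.47],
    [0,0,0,0,0,0.3,0.47],
    [0,0,0,0,0,0,0.47],
    [0,0,0,0,0,0,0.1],
    [0,0,0,0,0,0,0.1],
    [0,0,0,0,0,0,0.1],
    [0,0,0,0,0,0,0.1],
    [0,0,0,0,0,0,0.1],
  ],
)

```text
t: 26.27
tool_pos: [0.6013, -0.0398, 0.0436]
tool_rot: [2.196, 2.246, 0.0]
contact_force: [0.7, 0.2, 1.0]
opening: 0.017
```

Request:
jog_arm(
  deltas=[
    [0,0,0,0,0,-0.5,0.1],
    [0,0,0,0,0,-1.5,0.1],
    [0,0,0,0,0,-3,0.1],
    [0,0,0,0,0,-3,0.1],
    [0,0,0,0,0,-2,0.1],
    [0,0,0,0,0,-1,0.1],
    [0,0,0,0,0,0,0.1],
    [0,0,0,0,0,0,0.1],
  ],
)

```text
t: 26.93
tool_pos: [0.6008, -0.0397, 0.1528]
tool_rot: [-2.196, -2.246, 0.0]
contact_force: [-0.1, -0.3, -1.5]
opening: 0.0171
```

Run:
```python
from h import *
go(.452,-.341,.15,.0235-np.pi/2)
```

```text
turn [-0.0005 -0.0001 -0.0006] shift cm [-29.77 -15.58   0.28] F [-0.1 -0.3 -1.5] open 0.0171 t 26.9333
```

Request:
jog_arm(
  deltas=[
    [0,0,0,-1.27,-0.68,0,0.1],
    [0,0,0,-2.5,-1.3,0,0.1],
    [0,0,0,-3,-1.6,0,0.1],
    [0,0,0,-3,-1.6,0,0.1],
    [0,0,0,-3,-1.6,0,0.1],
    [0,0,0,-3,-1.6,0,0.1],
    [0,0,0,-3,-1.6,0,0.1],
    [0,0,0,-3,-1.6,0,0.1],
    [0,0,0,-3,-1.6,0,0.1],
    [0,0,0,-2.5,-1.2,0,0.1],
    [0,0,0,-1.5,-0.7,0,0.1],
    [0,0,0,-1,-0.5,0,0.1],
  ],
)

```text
t: 27.93
tool_pos: [0.4496, -0.3422, 0.1507]
tool_rot: [-2.196, -2.241, 0.001]
contact_force: [0.6, -0.3, -1.9]
opening: 0.017
```

Request:
jog_arm(
  deltas=[
    [0,0,0,0,0,1,0.1],
    [0,0,0,0,0,2,0.1],
    [0,0,0,0,0,2.5,0.1],
    [0,0,0,0,0,2.5,0.1],
    [0,0,0,0,0,2,0.1],
    [0,0,0,0,0,1,0.1],
    [0,0,0,0,0,0.5,0.1],
    [0,0,0,0,0,0,0.1],
    [0,0,0,0,0,0,0.1],
    [0,0,0,0,0,0,0.1],
  ],
)

```text
t: 28.77
tool_pos: [0.4532, -0.3416, 0.0399]
tool_rot: [2.194, 2.245, 0.0]
contact_force: [-0.4, -0.3, -0.8]
opening: 0.0171
```

Run:
```python
from h import *
go(.452,-.341,.0285,.0235-np.pi/2)
im,d=snap('side','s4')
cv2.imwrite('pics/c4.png',cv2.resize(im[110:250,120:300,::-1],None,fx=4,fy=4))
```

```text
turn [ 0.002   0.0019 -0.0003] shift cm [ 0.06 -0.12  1.14] F [-0.4 -0.3 -0.8] open 0.0171 t 28.7667
```

View pics/c4.png

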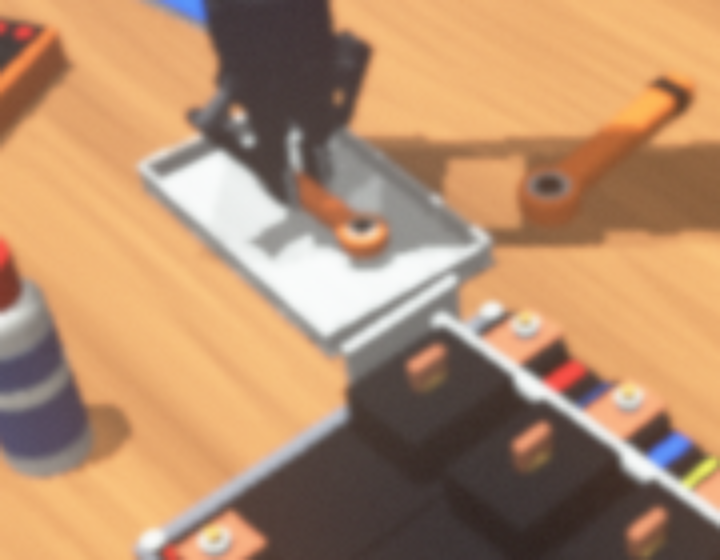

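The spanner (ring at 362,235 in the crop) is held level inside the tray. I'm lowering it the rest of the way.

Request:
jog_arm(
  deltas=[
    [0,0,0,0,0,0.4,0.1],
    [0,0,0,0,0,0.3,0.1],
    [0,0,0,0,0,0.2,0.1],
    [0,0,0,0,0,0,0.1],
    [0,0,0,0,0,0,0.1],
  ],
)

```text
t: 29.23
tool_pos: [0.452, -0.3408, 0.029]
tool_rot: [-2.196, -2.246, -0.0]
contact_force: [0.0, -0.4, -1.1]
opening: 0.0166
```

Request:
jog_arm(
  deltas=[
    [0,0,0,0,0,0.1,0.1],
    [0,0,0,0,0,0,0.1],
    [0,0,0,0,0,0,0.1],
  ],
)

```text
t: 29.48
tool_pos: [0.4522, -0.341, 0.0283]
tool_rot: [2.196, 2.247, -0.0]
contact_force: [-0.2, -0.5, -1.4]
opening: 0.0171
```

Request:
jog_arm(
  deltas=[
    [0,0,0,0,0,0.1,0.1],
    [0,0,0,0,0,0,0.1],
    [0,0,0,0,0,0,0.1],
  ],
)

```text
t: 29.73
tool_pos: [0.4524, -0.3411, 0.0275]
tool_rot: [2.195, 2.246, 0.0]
contact_force: [0.7, -0.2, -0.5]
opening: 0.0167
```

Request:
jog_arm(
  deltas=[
    [0,0,0,0,0,0.05,0.1],
    [0,0,0,0,0,0,0.1],
    [0,0,0,0,0,0,0.25],
    [0,0,0,0,0,0,0.47],
    [0,0,0,0,0,0,0.47],
    [0,0,0,0,0,0,0.47],
    [0,0,0,0,0,-1,0.47],
    [0,0,0,0,0,-3,0.47],
    [0,0,0,0,0,-4,0.47],
    [0,0,0,0,0,-4,0.47],
    [0,0,0,0,0,-3,0.47],
    [0,0,0,0,0,-2,0.47],
  ],
)

```text
t: 30.73
tool_pos: [0.4534, -0.342, 0.2024]
tool_rot: [2.191, 2.242, -0.0]
contact_force: [0.4, -1.4, -0.0]
opening: 0.04
```

Request:
jog_arm(
  deltas=[
    [0,0,-0.121,0,0,0,0.7],
    [0,0,-0.121,0,0,0,0.7],
    [0,0,-0.121,0,0,0,0.7],
    [0,0,-0.121,0,0,0,0.7],
    [0,0,-0.121,0,0,0,0.7],
    [0,0,-0.121,0,0,0,0.7],
    [0,0,-0.121,0,0,0,0.7],
    [0,0,-0.121,0,0,0,0.7],
    [0,0,-0.121,0,0,0,0.7],
    [0,0,-0.121,0,0,0,0.7],
    [0,0,-0.121,0,0,0,0.7],
    [0,0,-0.121,0,0,0,0.7],
  ],
)

```text
t: 31.73
tool_pos: [0.4522, -0.3409, 0.1976]
tool_rot: [0.141, 3.138, -0.001]
contact_force: [-0.6, -0.2, -0.2]
opening: 0.0595
```

Request:
jog_arm(
  deltas=[
    [0,0,-0.121,0,0,0,0.7],
    [0,0,0,0.04,3.5,0,0.7],
    [0,0,0,0.04,4,0,0.7],
    [0,0,0,0.04,4,0,0.7],
    [0,0,0,0.04,4,0,0.7],
    [0,0,0,0.04,4,0,0.7],
    [0,0,0,0.04,4,0,0.7],
    [0,0,0,0.04,4,0,0.7],
    [0,0,0,0.04,4,0,0.7],
    [0,0,0,0.04,4,0,0.7],
    [0,0,0,0.04,4,0,0.7],
    [0,0,0,0.04,4,0,0.7],
  ],
)

```text
t: 32.73
tool_pos: [0.4364, 0.0957, 0.1978]
tool_rot: [-0.039, 3.139, 0.0]
contact_force: [1.1, 0.1, 0.2]
opening: 0.0595
```

Request:
jog_arm(
  deltas=[
    [0,0,0,0.04,4,0,0.7],
    [0,0,0,0.04,4,0,0.7],
    [0,0,0,0.04,4,0,0.7],
    [0,0,0,0.05,4,0,0.7],
    [0,0,0,0,0,0,0.7],
    [0,0,0,0,0,0,0.7],
    [0,0,0,0,0,0,0.7],
  ],
)

```text
t: 33.32
tool_pos: [0.431, 0.2537, 0.1971]
tool_rot: [-0.041, 3.141, -0.001]
contact_force: [0.3, -0.5, 0.1]
opening: 0.0596
```

Run:
```python
from h import *
im,d=snap('top','t2')
cv2.imwrite('pics/c5.png',cv2.resize(im[100:270,90:480,::-1],None,fx=2,fy=2))
go(.431,.2533,.0904,.025)
H,W=d.shape;u,v=np.meshgrid(np.arange(W),np.arange(H));P=world('top',d,u,v)
h=cv2.cvtColor(im,cv2.COLOR_RGB2HSV)
t=(u>380)&(u<463)&(v>188)&(v<236)&(h[...,1]>130)
print('spanner',P[t].min(0),P[t].max(0),np.median(P[t],0))
m=((P[...,2]>.1)&(P[...,2]<.122)&(u>90)&(u<215)&(v>165)&(v<270)).astype(np.uint8)
n,l,s,c=cv2.connectedComponentsWithStats(m)
for i in range(1,n):
    if s[i,4]>150:
        q=P[l==i];print('chute',s[i],cv2.minAreaRect((q[:,:2]*1000).astype(np.float32)),np.median(q[:,2]))
```

```text
turn [-0.0003  0.0002 -0.0006] shift cm [ 0.02  0.02 10.66] F [ 0.5 -0.3  0.3] open 0.0597 t 33.3667
spanner [ 0.43631687 -0.39143028  0.01297353] [ 0.46381878 -0.26164104  0.02519357] [ 0.45077634 -0.32576837  0.01765943]
chute [166 195  20  18 301] ((471.22747802734375, 251.86492919921875), (41.01802062988281, 38.555320739746094), 88.20008850097656) 0.11200156095126813
chute [166 226  20  23 356] ((395.9575500488281, 251.79360961914062), (49.71917724609375, 39.99917984008789), 0.06135047972202301) 0.11091975407464824
```

View pics/c5.png

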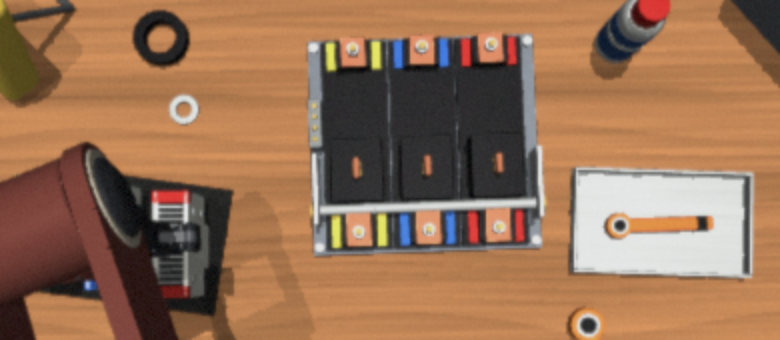

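The spanner lies flat in the tray (ring 620,226; tail 712,223 in the crop; top at z≈0.018) and the spray can hasn't moved. Next is refitting the chutes, red first.

Request:
jog_arm(
  deltas=[
    [0,0,0,0,0,1,0.7],
    [0,0,0,0,0,2,0.7],
    [0,0,0,0,0,2.5,0.7],
    [0,0,0,0,0,2.5,0.7],
    [0,0,0,0,0,1.6,0.7],
    [0,0,0,0,0,0.9,0.7],
    [0,0,0,0,0,0,0.7],
    [0,0,0,0,0,0,0.3],
    [0,0,0,0,0,0,0.3],
    [0,0,0,0,0,0,0.3],
    [0,0,0,0,0,0,0.3],
    [0,0,0,0,0,0,0.3],
  ],
)

```text
t: 34.37
tool_pos: [0.432, 0.2538, 0.093]
tool_rot: [-0.04, 3.139, 0.0]
contact_force: [1.0, -2.1, 1.6]
opening: 0.0396
```

Request:
jog_arm(
  deltas=[
    [0,0,0,0,0,-0.5,0.3],
    [0,0,0,0,0,-1,0.3],
    [0,0,0,0,0,-1.5,0.3],
    [0,0,0,0,0,-2,0.3],
    [0,0,0,0,0,-2,0.3],
    [0,0,0,0,0,-2,0.3],
    [0,0,0,0,0,-2,0.3],
    [0,0,0,0,0,-1.5,0.3],
    [0,0,0,0,0,-1,0.3],
    [0,0,0,0,0,-0.5,0.3],
    [0,0,0,0,0,0,0.3],
  ],
)

```text
t: 35.28
tool_pos: [0.4314, 0.254, 0.233]
tool_rot: [-0.04, 3.14, 0.001]
contact_force: [-0.0, 0.2, -3.9]
opening: 0.0399
```

Request:
jog_arm(
  deltas=[
    [0,0,0,-0.3,-1.3,0,0.3],
    [0,0,0,-0.5,-2.5,0,0.3],
    [0,0,0,-0.8,-3.6,0,0.3],
    [0,0,0,-0.8,-3.9,0,0.3],
    [0,0,0,-0.8,-3.9,0,0.3],
    [0,0,0,-0.8,-3.9,0,0.3],
    [0,0,0,-0.8,-3.9,0,0.3],
    [0,0,0,-0.8,-3.9,0,0.3],
    [0,0,0,-0.8,-3.9,0,0.3],
    [0,0,0,-0.8,-3.6,0,0.3],
    [0,0,0,-0.6,-2.3,0,0.3],
    [0,0,0,-0.4,-1.1,0,0.3],
  ],
)

```text
t: 36.28
tool_pos: [0.5221, -0.1249, 0.2299]
tool_rot: [0.034, -3.139, -0.0]
contact_force: [0.2, -0.1, -4.4]
opening: 0.0398
```

Request:
jog_arm(
  deltas=[
    [0,0,0,0,0,0,0.3],
    [0,0,0,0,0,0,0.3],
    [0,0,0,0,0,0,0.3],
  ],
)

```text
t: 36.53
tool_pos: [0.5221, -0.1208, 0.2308]
tool_rot: [0.041, -3.14, -0.002]
contact_force: [-0.1, -0.8, -5.3]
opening: 0.0396
```

Run:
```python
from h import *
go(.5226,-.1222,.1437,.025)
```

```text
turn [ 0.0014 -0.0018  0.0012] shift cm [-0.05 -0.14  8.71] F [-0.1 -0.8 -5.3] open 0.0396 t 36.5333
```

Request:
jog_arm(
  deltas=[
    [0,0,0,-0.05,-0.1,0.5,0.3],
    [0,0,0,0,0,1.5,0.3],
    [0,0,0,0,0,1.5,0.3],
    [0,0,0,0,0,1.2,0.3],
    [0,0,0,0,0,0.8,0.3],
    [0,0,0,0,0,0.6,0.3],
    [0,0,0,0,0,0.6,0.3],
    [0,0,0,0,0,0.5,0.3],
    [0,0,0,0,0,0.4,0.3],
    [0,0,0,0,0,0.2,0.3],
    [0,0,0,0,0,0,0.3],
    [0,0,0,0,0,0,0.3],
  ],
)

```text
t: 37.53
tool_pos: [0.5233, -0.1232, 0.1541]
tool_rot: [-0.039, 3.141, -0.0]
contact_force: [0.5, -0.4, -4.8]
opening: 0.0397
```

Request:
jog_arm(
  deltas=[
    [0,0,0,0,0,0.2,0.3],
    [0,0,0,0,0,0.1,0.3],
    [0,0,0,0,0,0.1,0.3],
    [0,0,0,0,0,0,0.3],
    [0,0,0,0,0,0,0.3],
  ],
)

```text
t: 37.95
tool_pos: [0.5231, -0.1231, 0.1498]
tool_rot: [0.039, -3.141, -0.0]
contact_force: [0.2, -0.1, -4.6]
opening: 0.0397
```

Request:
jog_arm(
  deltas=[
    [0,0,0,0,0,0.1,0.3],
    [0,0,0,0,0,0.1,0.3],
    [0,0,0,0,0,0.05,0.3],
    [0,0,0,0,0,0,0.3],
    [0,0,0,0,0,0,0.3],
  ],
)

```text
t: 38.37
tool_pos: [0.5231, -0.1231, 0.1472]
tool_rot: [0.039, -3.141, -0.0]
contact_force: [0.2, 0.6, -4.5]
opening: 0.0398
```

Request:
jog_arm(
  deltas=[
    [0,0,0,0,0,0.1,0.3],
    [0,0,0,0,0,0,0.3],
    [0,0,0,0,0,0,0.3],
  ],
)

```text
t: 38.62
tool_pos: [0.5231, -0.1231, 0.1462]
tool_rot: [0.039, -3.141, -0.0]
contact_force: [-0.6, 0.8, -5.0]
opening: 0.0396
```

Request:
jog_arm(
  deltas=[
    [0,0,0,0,0,0.1,0.3],
    [0,0,0,0,0,0,0.3],
    [0,0,0,0,0,0,0.3],
  ],
)

```text
t: 38.87
tool_pos: [0.5233, -0.1231, 0.146]
tool_rot: [-0.04, 3.141, -0.0]
contact_force: [-2.1, 0.9, 0.6]
opening: 0.0399
```

Request:
jog_arm(
  deltas=[
    [0,0,0,0,0,0.07,0.3],
    [0,0,0,0,0,0,0.3],
    [0,0,0,0,0,0,0.3],
  ],
)

```text
t: 39.12
tool_pos: [0.5234, -0.1232, 0.146]
tool_rot: [-0.04, 3.141, -0.0]
contact_force: [-4.4, 1.4, 4.9]
opening: 0.0395
```

Request:
jog_arm(
  deltas=[
    [0,0,0,0,0,0,0.45],
    [0,0,0,0,0,0,0.7],
    [0,0,0,0,0,0,0.7],
    [0,0,0,0,0,0,0.7],
    [0,0,0,0,0,-1,0.7],
    [0,0,0,0,0,-2,0.7],
    [0,0,0,0,0,-2,0.7],
    [0,0,0,0,0,-2,0.7],
    [0,0,0,0,0,-1,0.7],
  ],
)

```text
t: 39.87
tool_pos: [0.5245, -0.1236, 0.2284]
tool_rot: [-0.039, 3.136, -0.003]
contact_force: [0.6, -0.6, 0.2]
opening: 0.0601
```

Request:
jog_arm(
  deltas=[
    [0,0,0,0.53,3.5,0,0.7],
    [0,0,0,0.6,4,0,0.7],
    [0,0,0,0.6,4,0,0.7],
    [0,0,0,0.6,4,0,0.7],
    [0,0,0,0.6,4,0,0.7],
    [0,0,0,0.6,4,0,0.7],
    [0,0,0,0.6,4,0,0.7],
    [0,0,0,0.6,4,0,0.7],
    [0,0,0,0.6,4,0,0.7],
    [0,0,0,0.6,4,0,0.7],
    [0,0,0,0.6,4,0,0.7],
    [0,0,0,0.5,2,0,0.7],
  ],
)

```text
t: 40.87
tool_pos: [0.4403, 0.3336, 0.2249]
tool_rot: [-0.044, 3.141, 0.002]
contact_force: [0.4, -0.3, 0.4]
opening: 0.0597
```

Request:
jog_arm(
  deltas=[
    [0,0,0,0,0,0,0.7],
    [0,0,0,0,0,0,0.7],
    [0,0,0,0,0,0,0.7],
  ],
)

```text
t: 41.12
tool_pos: [0.4415, 0.3295, 0.2245]
tool_rot: [-0.039, 3.141, -0.001]
contact_force: [-0.5, 0.8, -1.0]
opening: 0.0597
```

Run:
```python
from h import *
go(.4416,.330,.0925,.025)
im,d=snap('side','s5')
cv2.imwrite('pics/c6.png',cv2.resize(im[130:330,150:520,::-1],None,fx=2,fy=2))
```

```text
turn [-0.0006  0.     -0.    ] shift cm [-1.00e-02  5.00e-02  1.32e+01] F [-0.5  0.8 -1. ] open 0.0597 t 41.1167
```

View pics/c6.png

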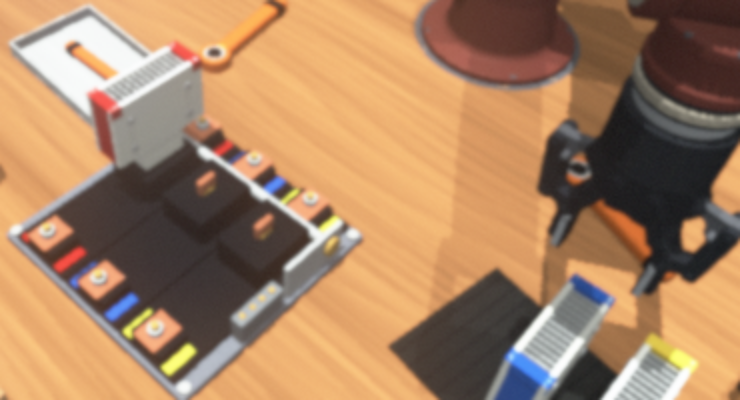

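Red (about 150,105 in the crop) sits upright and fully down on its pole. Blue is next.

Request:
jog_arm(
  deltas=[
    [0,0,0,0,0.05,1,0.7],
    [0,0,0,0,0,2.5,0.7],
    [0,0,0,0,0,3,0.7],
    [0,0,0,0,0,3,0.7],
    [0,0,0,0,0,2.2,0.7],
    [0,0,0,0,0,1.5,0.7],
    [0,0,0,0,0,0,0.7],
    [0,0,0,0,0,0,0.3],
    [0,0,0,0,0,0,0.3],
    [0,0,0,0,0,0,0.3],
    [0,0,0,0,0,0,0.3],
    [0,0,0,0,0,0,0.3],
  ],
)

```text
t: 42.17
tool_pos: [0.4417, 0.3305, 0.0933]
tool_rot: [-0.039, 3.14, 0.0]
contact_force: [-0.3, 0.0, -2.0]
opening: 0.0395
```

Request:
jog_arm(
  deltas=[
    [0,0,0,0,0,-0.5,0.3],
    [0,0,0,0,0,-1,0.3],
    [0,0,0,0,0,-1.5,0.3],
    [0,0,0,0,0,-2,0.3],
    [0,0,0,0,0,-2,0.3],
    [0,0,0,0,0,-2,0.3],
    [0,0,0,0,0,-2,0.3],
    [0,0,0,0,0,-1.5,0.3],
    [0,0,0,0,0,-1,0.3],
    [0,0,0,0,0,-0.5,0.3],
    [0,0,0,0,0,0,0.3],
  ],
)

```text
t: 43.08
tool_pos: [0.4419, 0.3308, 0.2343]
tool_rot: [-0.04, 3.139, 0.002]
contact_force: [0.6, 0.0, -4.1]
opening: 0.0395
```

Request:
jog_arm(
  deltas=[
    [0,0,0,-0.27,-1.32,0,0.3],
    [0,0,0,-0.5,-2.5,0,0.3],
    [0,0,0,-0.65,-3.5,0,0.3],
    [0,0,0,-0.7,-3.8,0,0.3],
    [0,0,0,-0.7,-3.8,0,0.3],
    [0,0,0,-0.7,-3.8,0,0.3],
    [0,0,0,-0.7,-3.8,0,0.3],
    [0,0,0,-0.7,-3.8,0,0.3],
    [0,0,0,-0.7,-3.8,0,0.3],
    [0,0,0,-0.65,-3.5,0,0.3],
    [0,0,0,-0.5,-2.4,0,0.3],
    [0,0,0,-0.2,-1.0,0,0.3],
  ],
)

```text
t: 44.08
tool_pos: [0.5197, -0.0416, 0.2309]
tool_rot: [0.033, -3.139, 0.002]
contact_force: [-0.2, 0.5, -4.1]
opening: 0.0394
```

Request:
jog_arm(
  deltas=[
    [0,0,0,0,0,0,0.3],
    [0,0,0,0,0,0,0.3],
    [0,0,0,0,0,0,0.3],
    [0,0,0,0,0,0,0.3],
  ],
)

```text
t: 44.42
tool_pos: [0.52, -0.0367, 0.2321]
tool_rot: [0.042, -3.14, -0.001]
contact_force: [0.8, 1.0, -4.4]
opening: 0.0397
```

Run:
```python
from h import *
go(.5205,-.0387,.146,.025)
```

```text
turn [ 0.0005 -0.0009  0.0018] shift cm [-0.05 -0.2   8.61] F [ 0.8  1.  -4.4] open 0.0397 t 44.4167
```

Request:
jog_arm(
  deltas=[
    [0,0,0,-0.05,-0.15,0.5,0.3],
    [0,0,0,0,0,1.5,0.3],
    [0,0,0,0,0,1.5,0.3],
    [0,0,0,0,0,1.3,0.3],
    [0,0,0,0,0,0.8,0.3],
    [0,0,0,0,0,0.6,0.3],
    [0,0,0,0,0,0.6,0.3],
    [0,0,0,0,0,0.6,0.3],
    [0,0,0,0,0,0.4,0.3],
    [0,0,0,0,0,0.2,0.3],
    [0,0,0,0,0,0,0.3],
    [0,0,0,0,0,0,0.3],
  ],
)

```text
t: 45.42
tool_pos: [0.5211, -0.0394, 0.1529]
tool_rot: [-0.039, 3.141, -0.0]
contact_force: [-0.6, -1.1, -4.4]
opening: 0.0393
```

Request:
jog_arm(
  deltas=[
    [0,0,0,0,0,0.2,0.3],
    [0,0,0,0,0,0.1,0.3],
    [0,0,0,0,0,0.1,0.3],
    [0,0,0,0,0,0,0.3],
    [0,0,0,0,0,0,0.3],
  ],
)

```text
t: 45.83
tool_pos: [0.5209, -0.0393, 0.1486]
tool_rot: [-0.039, 3.141, -0.0]
contact_force: [0.0, 0.6, -5.0]
opening: 0.0393
```

Request:
jog_arm(
  deltas=[
    [0,0,0,0,0,0.1,0.3],
    [0,0,0,0,0,0,0.3],
    [0,0,0,0,0,0,0.3],
  ],
)

```text
t: 46.08
tool_pos: [0.5209, -0.0393, 0.1475]
tool_rot: [0.039, -3.141, -0.0]
contact_force: [-0.2, 0.4, -4.2]
opening: 0.0397
```

Request:
jog_arm(
  deltas=[
    [0,0,0,0,0,0.1,0.3],
    [0,0,0,0,0,0,0.3],
    [0,0,0,0,0,0,0.3],
  ],
)

```text
t: 46.33
tool_pos: [0.5209, -0.0393, 0.1465]
tool_rot: [0.039, -3.141, -0.0]
contact_force: [-1.0, -0.3, -4.3]
opening: 0.0395
```

Request:
jog_arm(
  deltas=[
    [0,0,0,0,0,0.1,0.3],
    [0,0,0,0,0,0,0.3],
    [0,0,0,0,0,0,0.3],
  ],
)

```text
t: 46.58
tool_pos: [0.5211, -0.0394, 0.1463]
tool_rot: [-0.039, 3.141, -0.0]
contact_force: [-2.2, -0.1, 0.3]
opening: 0.0395
```

Request:
jog_arm(
  deltas=[
    [0,0,0,0,0,0.05,0.3],
    [0,0,0,0,0,0,0.3],
    [0,0,0,0,0,0,0.45],
    [0,0,0,0,0,0,0.7],
    [0,0,0,0,0,0,0.7],
    [0,0,0,0,0,0,0.7],
    [0,0,0,0,0,-1,0.7],
    [0,0,0,0,0,-2,0.7],
    [0,0,0,0,0,-2,0.7],
    [0,0,0,0,0,-2,0.7],
    [0,0,0,0,0,-1,0.7],
  ],
)

```text
t: 47.5
tool_pos: [0.5223, -0.0396, 0.2288]
tool_rot: [-0.039, 3.136, -0.002]
contact_force: [1.0, 0.3, 0.2]
opening: 0.0598
```

Request:
jog_arm(
  deltas=[
    [0,0,0,0.46,2.7,0,0.7],
    [0,0,0,0.5,4,0,0.7],
    [0,0,0,0.5,4,0,0.7],
    [0,0,0,0.5,4,0,0.7],
    [0,0,0,0.5,4,0,0.7],
    [0,0,0,0.5,4,0,0.7],
    [0,0,0,0.5,4,0,0.7],
    [0,0,0,0.5,4,0,0.7],
    [0,0,0,0.5,4,0,0.7],
    [0,0,0,0.5,4,0,0.7],
    [0,0,0,0.5,4,0,0.7],
    [0,0,0,0.4,2,0,0.7],
  ],
)

```text
t: 48.5
tool_pos: [0.4499, 0.4098, 0.2251]
tool_rot: [0.044, -3.141, -0.002]
contact_force: [0.4, -0.3, -0.2]
opening: 0.0596
```

Request:
jog_arm(
  deltas=[
    [0,0,0,0,0,0,0.7],
    [0,0,0,0,0,0,0.7],
    [0,0,0,0,0,0,0.7],
    [0,0,0,0,0,0,0.7],
  ],
)

```text
t: 48.83
tool_pos: [0.4515, 0.405, 0.225]
tool_rot: [0.037, -3.141, 0.001]
contact_force: [0.1, -0.6, 0.1]
opening: 0.0604
```

Run:
```python
from h import *
go(.4514,.4059,.0925,.025)
```

```text
turn [-0.0004 -0.     -0.0013] shift cm [1.000e-02 9.000e-02 1.325e+01] F [ 0.1 -0.6  0.1] open 0.0604 t 48.8333
```

Request:
jog_arm(
  deltas=[
    [0,0,0,0,0.05,1,0.7],
    [0,0,0,0,0,2.5,0.7],
    [0,0,0,0,0,3,0.7],
    [0,0,0,0,0,3,0.7],
    [0,0,0,0,0,2.2,0.7],
    [0,0,0,0,0,1.5,0.7],
    [0,0,0,0,0,0,0.7],
    [0,0,0,0,0,0,0.3],
    [0,0,0,0,0,0,0.3],
    [0,0,0,0,0,0,0.3],
    [0,0,0,0,0,0,0.3],
    [0,0,0,0,0,0,0.3],
  ],
)

```text
t: 49.83
tool_pos: [0.4515, 0.4066, 0.0939]
tool_rot: [-0.039, 3.14, 0.001]
contact_force: [-0.3, -0.8, -2.0]
opening: 0.04
```

Request:
jog_arm(
  deltas=[
    [0,0,0,0,0,-0.5,0.3],
    [0,0,0,0,0,-1,0.3],
    [0,0,0,0,0,-1.5,0.3],
    [0,0,0,0,0,-2,0.3],
    [0,0,0,0,0,-2,0.3],
    [0,0,0,0,0,-2,0.3],
    [0,0,0,0,0,-2,0.3],
    [0,0,0,0,0,-1.5,0.3],
    [0,0,0,0,0,-1,0.3],
    [0,0,0,0,0,-0.5,0.3],
    [0,0,0,0,0,0,0.3],
  ],
)

```text
t: 50.75
tool_pos: [0.4515, 0.4069, 0.2348]
tool_rot: [-0.039, 3.139, 0.002]
contact_force: [-0.8, -0.1, -4.5]
opening: 0.0398
```

Request:
jog_arm(
  deltas=[
    [0,0,0,-0.25,-1.3,0,0.3],
    [0,0,0,-0.4,-2.5,0,0.3],
    [0,0,0,-0.55,-3.5,0,0.3],
    [0,0,0,-0.6,-3.7,0,0.3],
    [0,0,0,-0.6,-3.7,0,0.3],
    [0,0,0,-0.6,-3.7,0,0.3],
    [0,0,0,-0.6,-3.7,0,0.3],
    [0,0,0,-0.6,-3.7,0,0.3],
    [0,0,0,-0.6,-3.7,0,0.3],
    [0,0,0,-0.55,-3.4,0,0.3],
    [0,0,0,-0.4,-2.3,0,0.3],
    [0,0,0,-0.2,-1.0,0,0.3],
  ],
)

```text
t: 51.75
tool_pos: [0.519, 0.0426, 0.2314]
tool_rot: [0.033, -3.139, 0.002]
contact_force: [-0.0, 0.5, -4.7]
opening: 0.04
```

Request:
jog_arm(
  deltas=[
    [0,0,0,0,0,0,0.3],
    [0,0,0,0,0,0,0.3],
    [0,0,0,0,0,0,0.3],
    [0,0,0,0,0,0,0.3],
  ],
)

```text
t: 52.08
tool_pos: [0.5193, 0.0472, 0.2327]
tool_rot: [0.042, -3.14, -0.001]
contact_force: [1.0, 0.1, -4.8]
opening: 0.0397
```

Run:
```python
from h import *
go(.520,.0451,.146,.025)
```

```text
turn [ 0.0004 -0.0009  0.0017] shift cm [-0.07 -0.22  8.67] F [ 1.   0.1 -4.8] open 0.0397 t 52.0833
```

Seat is expected at z≈0.147.

Request:
jog_arm(
  deltas=[
    [0,0,0,-0.05,-0.15,0.5,0.3],
    [0,0,0,0,0,1.5,0.3],
    [0,0,0,0,0,1.5,0.3],
    [0,0,0,0,0,1.3,0.3],
    [0,0,0,0,0,0.8,0.3],
    [0,0,0,0,0,0.6,0.3],
    [0,0,0,0,0,0.6,0.3],
    [0,0,0,0,0,0.6,0.3],
    [0,0,0,0,0,0.4,0.3],
    [0,0,0,0,0,0.2,0.3],
    [0,0,0,0,0,0,0.3],
    [0,0,0,0,0,0,0.3],
  ],
)

```text
t: 53.08
tool_pos: [0.5205, 0.0447, 0.1534]
tool_rot: [-0.039, 3.141, -0.0]
contact_force: [-0.2, -0.4, -4.0]
opening: 0.0395
```

Request:
jog_arm(
  deltas=[
    [0,0,0,0,0,0.2,0.3],
    [0,0,0,0,0,0.1,0.3],
    [0,0,0,0,0,0.1,0.3],
    [0,0,0,0,0,0,0.3],
    [0,0,0,0,0,0,0.3],
  ],
)

```text
t: 53.5
tool_pos: [0.5202, 0.0447, 0.1491]
tool_rot: [0.039, -3.141, -0.0]
contact_force: [-0.8, 0.2, -3.7]
opening: 0.0398
```

Request:
jog_arm(
  deltas=[
    [0,0,0,0,0,0.1,0.3],
    [0,0,0,0,0,0,0.3],
    [0,0,0,0,0,0,0.3],
  ],
)

```text
t: 53.75
tool_pos: [0.5202, 0.0447, 0.1481]
tool_rot: [0.04, -3.141, -0.0]
contact_force: [0.1, -0.7, -4.4]
opening: 0.0396
```

Request:
jog_arm(
  deltas=[
    [0,0,0,0,0,0.1,0.3],
    [0,0,0,0,0,0,0.3],
    [0,0,0,0,0,0,0.3],
  ],
)

```text
t: 54.0
tool_pos: [0.5201, 0.0447, 0.147]
tool_rot: [0.04, -3.141, -0.0]
contact_force: [0.7, -0.3, -4.3]
opening: 0.0396
```

Request:
jog_arm(
  deltas=[
    [0,0,0,0,0,0.1,0.3],
    [0,0,0,0,0,0,0.3],
    [0,0,0,0,0,0,0.3],
  ],
)

```text
t: 54.25
tool_pos: [0.5204, 0.0447, 0.1469]
tool_rot: [-0.039, 3.141, -0.0]
contact_force: [-2.1, -0.6, 1.2]
opening: 0.0395
```

Request:
jog_arm(
  deltas=[
    [0,0,0,0,0,0.05,0.3],
    [0,0,0,0,0,0,0.3],
    [0,0,0,0,0,0,0.3],
  ],
)

```text
t: 54.5
tool_pos: [0.5205, 0.0447, 0.1469]
tool_rot: [-0.04, 3.141, -0.0]
contact_force: [-3.8, 0.6, 5.6]
opening: 0.0397
```

Seated. Releasing, lifting and clearing off towards the empty mat for the final check.

Request:
jog_arm(
  deltas=[
    [0,0,0,0,0,0,0.45],
    [0,0,0,0,0,0,0.7],
    [0,0,0,0,0,0,0.7],
    [0,0,0,0,0,0,0.7],
    [0,0,0,0,0,-1,0.7],
    [0,0,0,0,0,-2,0.7],
    [0,0,0,0,0,-2,0.7],
    [0,0,0,0,0,-2,0.7],
    [0,0,0,0,0,-2,0.7],
  ],
)

```text
t: 55.25
tool_pos: [0.5204, 0.0447, 0.2373]
tool_rot: [-0.039, 3.14, -0.0]
contact_force: [0.5, 0.9, 0.2]
opening: 0.0597
```

Request:
jog_arm(
  deltas=[
    [0,0,0,0.5,3,0,0.7],
    [0,0,0,0.6,3.7,0,0.7],
    [0,0,0,0.6,3.7,0,0.7],
    [0,0,0,0.6,3.7,0,0.7],
    [0,0,0,0.6,3.7,0,0.7],
    [0,0,0,0.6,3.7,0,0.7],
    [0,0,0,0.6,3.7,0,0.7],
    [0,0,0,0.6,3.7,0,0.7],
    [0,0,0,0.3,2,0,0.7],
    [0,0,0,0,0,0,0.7],
    [0,0,0,0,0,0,0.7],
    [0,0,0,0,0,0,0.7],
  ],
)

```text
t: 56.25
tool_pos: [0.4627, 0.3519, 0.2359]
tool_rot: [-0.039, 3.141, -0.0]
contact_force: [0.4, -0.3, -0.4]
opening: 0.06
```

Run:
```python
from h import *
im,d=snap('top','t3');sm,_=snap('side','s6')
a=cv2.resize(im[95:245,235:475,::-1],(640,400));b=cv2.resize(sm[100:330,90:370,::-1],(480,394));b=cv2.copyMakeBorder(b,0,6,0,0,0)
cv2.imwrite('pics/c7.png',cv2.resize(np.hstack([a,b]),(800,286)))
H,W=d.shape;u,v=np.meshgrid(np.arange(W),np.arange(H));P=world('top',d,u,v)
m=((P[...,2]>.145)&(P[...,2]<.175)&(u>245)&(u<365)&(v>110)&(v<230)).astype(np.uint8)
n,l,s,c=cv2.connectedComponentsWithStats(m)
for i in range(1,n):
    if s[i,4]>80: q=P[l==i];print('chute',cv2.minAreaRect((q[:,:2]*1000).astype(np.float32)),np.median(q[:,2]))
print('can',world('top',d,[416],[103]))
print(ctrl.get_obs()['contact_force'])
```

```text
chute ((519.5971069335938, -40.60797119140625), (41.45612716674805, 120.05608367919922), 89.91716003417969) 0.16454440699758133
chute ((521.3446044921875, -123.56327056884766), (119.28086853027344, 41.440757751464844), 0.47989895939826965) 0.1643836287752041
chute ((519.324951171875, 44.40958023071289), (120.02198791503906, 41.71504592895508), 0.5973500609397888) 0.16460763449592247
can [[ 0.68086514 -0.28031432  0.14968106]]
[ 0.24762214 -0.08179575 -0.428837  ]
```

View pics/c7.png

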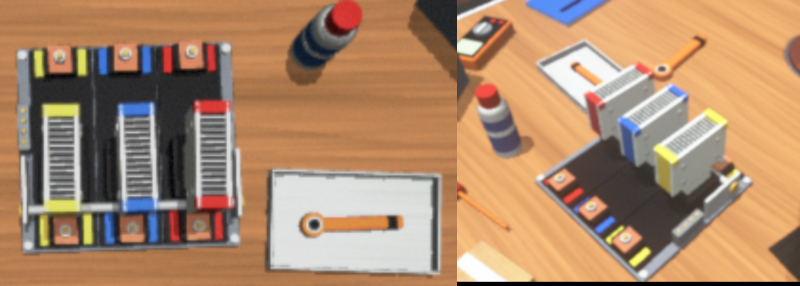

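All three chutes sit on the poles of their own colours, the spanner is flat in the tray (ring 314,224; tail 402,222 in the crop), and the can is standing where it was. I'm handing in.

```bash
python3 -c "
from station import ctrl
print(ctrl.finish_job())"
```

```text
the job is handed in; nothing more can be done
None
```

The job is done and handed in at about 56 s of the 141 s allowed. I stood the yellow, blue and red chutes on the mat, laid the small spanner flat in the tray, then refitted red, blue and yellow on the poles of their own colours. Each chute was lowered in steps of about 1 mm until the force reading showed contact.

**Chutes:** In the last top and side pictures all three are upright on their own poles. Their centres are within about 2 mm of the measured pole centres and they are square to within about 1.5°. Their tops are at 0.164–0.165 m, the same height as when fitted at the start.

**Spanner and can:** The spanner lies flat inside the tray, and the spray can is at its first reading to within 2 mm.

**Contact:** The highest vertical force in the readings at the end of each move was about 6 N, and the gripper was clear of everything at the end.

**Disagreements:** One was a top-camera offset of about 1–2 mm against the arm's own position. The other came when gripping blue the first time, on its pole: the gripper was about 4 mm off the seen centre and probably nudged the chute sideways slightly as the jaws closed. No check failed.

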